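# Draw the loaded gauge slide out to the red line and hold it

### The arm

A 6-joint arm with a two-finger parallel gripper is mounted at the origin on a cart in front of the work surface, level with it; the furniture and walls round the work are solid. World frame = base frame: x ahead of the robot, y to its left, z up, the work surface at z = 0. Lengths are in m, angles in degrees, forces in N, time in s.
With the tool pointing down it reaches from about 0.4 to 0.825 m from the base axis. Payload 7 kg.
Tool frame: the origin (TCP) lies between the finger pads; the fingertips stand 11 mm ahead of it and the grasp point (between the pads) lies 8 mm behind it; z points along the fingers, y is the direction in which the jaws open and shut (so a half turn about z gives the same grasp; the last joint's range is limited). The gripper opens to 88 mm and grips with 3 to 60 N. Pads are 19 mm wide; open, the fingers measure 130 mm over their backs; the gripper's body (78 mm by 193 mm) begins 47 mm behind the grasp point.
Start: joints at [83.428, 20.546, 0.682, 0, -70.136, -16.507], TCP at [0.265, 0.621, 0.238] pointing down, gripper open.
Joint ranges: [-176.03, 176.03], [-82.01, 121.73], [-58.28, 71.71], [-173.87, 95.51], [-174.79, -0.11], [-173.66, 173.66]. Speed limits (degrees/s): [136.94, 136.94, 172.46, 180, 180, 180].

### API

Orientations are given as [roll, pitch, yaw] about the fixed x, y, z axes, in that order (R = Rz(yaw) Ry(pitch) Rx(roll)).
In Python, from plant import r gives the robot as it stands.
- The arm moves only by the shell command python3 -m inch 'ROWS' [OPENING] [FORCE]. ROWS is JSON, a list of rows, each an object of numbers: "x", "y", "z": the shift along the tool's x, y, z as a fraction of full scale; "yaw": the turn about the tool's z as a fraction of full scale. In form: [{"x": .., "y": .., "z": .., "yaw": ..}, ...]. A call has 1 to 5 rows; each row shifts and turns the pose as measured when the row begins, along the tool's axes as they then stand; what a row does not reach is not made up. Full scale, the value 1, is 0.025 m for a shift and 4 degrees for a turn. A row lasts 1/12 s, in which the tool goes at most 41.7 mm and 7.16 degrees, less where a joint would pass 70% of its speed; a pose out of reach is approached as far as the arm can. A call with a number of a shift or a turn outside -1 to 1 is refused whole. A call with a gripper value outside its range is refused whole. OPENING is the opening, from -1 (shut) to 1 (fully open), set as the call begins (- or left out, the last holds). The fingers move at their own pace and stop on an object; FORCE is the grip in N (left out, the last holds). Time passes only in rows, so rows that do not move let the fingers close. It gives the time, the measured TCP pose, the force and the opening at its end, in the units of the state.
- r.get_state(): the state, without advancing time (a new reading comes with each control period).
- r.capture(name): name is "side" or "top" or "wrist"; returns (picture, depth): 400x640x3 uint8, red, green, blue; 400x640 float32, m along the optical axis (not along the pixel's ray), 0 where there is no reading.
- r.camera_info(name): a dict with "mtx" (3x3 intrinsics, pixels), "pose" (4x4, takes a point from camera to world coordinates). Camera axes: x right, y down, z forward; pixel columns grow to the right and rows downward; lengths in m; the calibration is good to about 2 mm. A picture is of the moment at which its call begins: read the wrist's pose just before it. camera_info takes no time and is no camera call; for the wrist camera it gives the pose at the moment of the call.
- r.close_job(): hands the job in, once; it reports no verdict.
The state is a dict: "time_s": time; "joints": joint angles; "qd": joint speeds; "joint_torque": joint torques, N m; "tcp_pos": TCP position; "eef_rot": TCP orientation; "contact_force": force on the tool from outside, world axes, zero at the start; "moment": the same for the moment, N m; "gripper_width": finger opening in m.
Only numpy, scipy, OpenCV 4.12 (cv2) and the standard library are available. Lean on these libraries where they do the work, as an engineer would, in place of code of your own. Each camera call takes 0.05 s, during which the arm holds its last target. There are 200 camera calls.

### The job

Check the gauge station: set the steel reference block with the black knob flat into the rimmed nest on the blue slide and let go of it while the slide is still fully home. Then take the slide by its black upright post, pull it out toward the front against its spring until the white pointer on its side is level with the red line on the yellow rider, and keep it there: finish while still holding the post, with the block lying in the nest. Do not shift the rider, and leave the other things on the bench where they stand.

Things in the scene. Friction and masses are not known exactly. Their poses are not given: they have to be found in the camera images.
- ref_block: steel reference block, loose, 30 x 50 x 18 mm (x, y, z) with an upright black knob 12 mm in diameter and 14 mm high at the centre of its top (32 mm high in all), 0.14 to 0.28 kg. Origin: centre of its underside, straight below the knob; z up, y along its 50 mm side. Starts on the bench to the left or right of the station, yaw within 0.7 rad of zero.
- pull_station: the fixed aluminium gauge station, 210 x 130 mm bed 12 mm thick, screwed to the bench; its position and yaw vary. Origin: on the bench surface under the middle of the track's centre line. The slide is pulled out along its -x, which points roughly toward the robot; z up. A spring cylinder (top 30 mm above the bench) lies along its +y side, the scale and rider along its -y side.
- nest (a point): centre of the nest floor on the blue slide, 22 mm above the bench and, with the slide home, at [0.075, 0, 0.022] in the station's frame; it moves with the slide. Axes as the station's. The nest is 37 mm (x) by 57 mm (y) inside, in a steel rim 5 mm wide and 6 mm high, so the block goes in with its 50 mm side along y, either way round, with 3.5 mm to spare on each side.
- post (a point): the black upright post that is the slide's handle: 18 mm in diameter, 46 mm high, rigid on the slide 75 mm in front (-x) of the nest centre. This point: centre of its foot, 22 mm above the bench (its top is 68 mm above the bench); a steel collar 26 mm in diameter surrounds the lowest 4 mm. Home at [0, 0, 0.022] in the station's frame.
- slide (a joint): how far the slide is pulled out along the station's -x, in m: 0 fully home (where it starts), 0.085 the end of travel. A spring drives it home with about 2.4 N at 0 and 0.8 N more for every 10 mm, so it returns if let go.
- pointer (a point): tip of the white pointer line on the slide's -y side, level with the nest centre, 24 mm above the bench. Axes as the station's.
- mark (a point): the end, nearest the slide, of the red line on top of the yellow rider (14 x 20 x 8 mm) on the scale, 24 mm above the bench, 47.5 mm from the track's centre line, 0 mm from the pointer across the track when they are level. Axes as the station's. It stays where it is unless pushed with over 10 N.
- rider (a joint): where the rider is set on the scale, in m along the station's -x; between 0.035 and 0.060, different every time. The pointer is level with the red line exactly when joint slide equals this value.
- stamp_ok: bystander: small stamp with red knob, 24 x 34 x 56 mm, loose, on the opposite side of the station from the block; origin at the centre of its underside.
- jar_flux: bystander: white jar with red lid, 46 mm in diameter, 50 mm high, loose, behind the station; origin at the centre of its underside.
- jar_grease: bystander: white jar with black lid, 38 mm in diameter, 40 mm high, loose, behind the station; origin at the centre of its underside.
- blue_bin: bystander: blue open bin, 102 x 70 x 52 mm, loose, behind the station; origin at the centre of its underside.

How it is judged:
By the outcome, as a careful person would: the job done as asked, in the order asked, and still so for the second after the job is handed in, while the arm keeps its last pose, push and grip.
It also fails if it takes over 45 s, if anything falls off the work surface, if the arm or the gripper's body presses on something with over 40 N, if the wrist force passes 120 N, or if a joint passes its speed limit or range.

## Working session

There is one attempt and no reset: what is moved stays moved. The work goes in short steps, Python scripts to look and compute and a shell command to move; the robot and the scene stay as the last step left them, time stands still between calls to the robot, and variables do not carry over. Pictures are saved under pics/ and viewed, about 8 in all and at most 12, crops included, and the job is handed in when it is done.

```bash
mkdir -p pics; ls; python3 - <<'E'
from plant import r
import cv2,numpy as np
s=r.get_state();print(s['time_s'],s['tcp_pos'],s['eef_rot'],s['gripper_width'])
for n in('top','side'):
    p,d=r.capture(n);cv2.imwrite(f'pics/{n}0.png',p[:,:,::-1]);np.savez(f'pics/{n}0.npz',p=p,d=d);i=r.camera_info(n);print(n,np.round(i['mtx'],1).tolist(),np.round(i['pose'],4).tolist())
i=r.camera_info('wrist');print(np.round(i['pose'],4).tolist())
E
```

```text
pics
0.0 [0.26443209 0.62052732 0.23663002] [ 1.79906481e+02 -8.36723143e-03 -2.30857666e+01] 0.08753362913363208
top [[426.1, 0.0, 315.7], [0.0, 426.1, 199.2], [0.0, 0.0, 1.0]] [[-0.0192, -0.9971, 0.0737, 0.5113], [-0.9998, 0.0196, 0.0044, -0.0157], [-0.0058, -0.0736, -0.9973, 1.1597], [0.0, 0.0, 0.0, 1.0]]
side [[508.0, 0.0, 324.6], [0.0, 508.0, 197.4], [0.0, 0.0, 1.0]] [[0.9675, -0.1025, 0.2312, 0.3386], [-0.2529, -0.3957, 0.8829, -1.0375], [0.001, -0.9126, -0.4088, 0.5516], [0.0, 0.0, 0.0, 1.0]]
[[-0.3915, -0.891, -0.23, 0.3271], [-0.9202, 0.3796, 0.0957, 0.5958], [0.0021, 0.2491, -0.9685, 0.3834], [0.0, 0.0, 0.0, 1.0]]
```

View pics/top0.png

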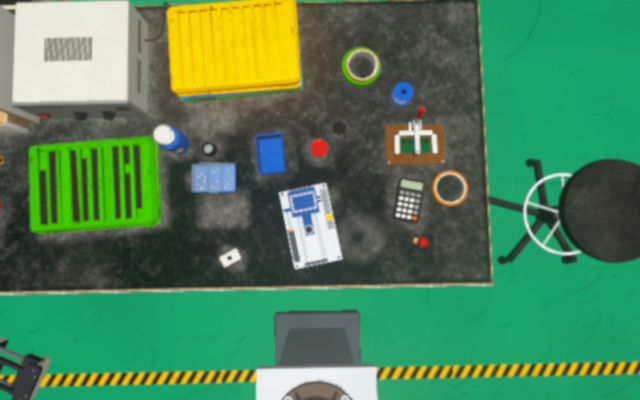

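View pics/side0.png

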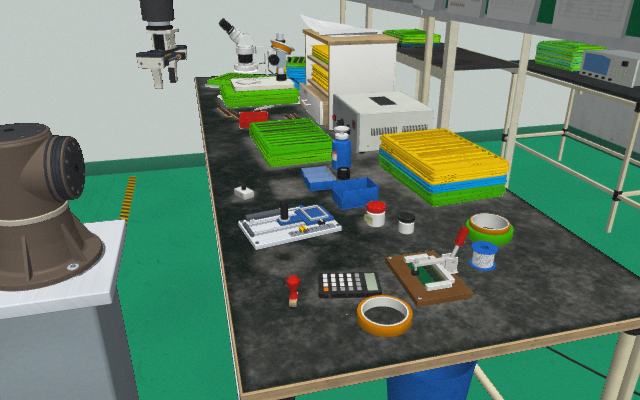

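Top view: block at (230,258), left of the station; station centre near (310,228), post at (309,230), nest at (304,202), stamp at (423,242). The side view agrees.

```bash
cat > h.py <<'E'
import numpy as np,cv2
from plant import r
def ray(n,uv,z,info=None):
    i=info or r.camera_info(n);K=np.array(i['mtx']);P=np.array(i['pose'])
    d=P[:3,:3]@np.linalg.solve(K,[uv[0],uv[1],1.]);o=P[:3,3]
    return o+d*(z-o[2])/d[2]
def mv(goal,yaw=None):
    "world goal -> tool shifts in units of full scale"
    s=r.get_state();p=np.array(s['tcp_pos']);a=np.radians(s['eef_rot'])
    from scipy.spatial.transform import Rotation as R
    Rm=R.from_euler('xyz',a).as_matrix()
    print('tool shift units',np.round(Rm.T@(np.array(goal)-p)/.025,2),'yaw units',None if yaw is None else round(-(yaw-s['eef_rot'][2])/4,2))
E
python3 - <<'E'
from h import *
for nm,uv,z in(('block',(230,258),.02),('post',(309,230),.068),('nest',(304,202),.022)):print(nm,ray('top',uv,z).round(3))
b=ray('top',(230,258),.02); mv([b[0]-.03,b[1],.2],10)
E
```

```text
block [0.443 0.22  0.02 ]
post [0.513 0.008 0.068]
nest [0.588 0.021 0.022]
tool shift units [11.76 12.4   1.49] yaw units -8.27
```

```bash
python3 -m inch '[{"x":1,"y":1},{"x":1,"y":1},{"x":1,"y":1},{"x":1,"y":1},{"x":1,"y":1}]' 1 40; python3 -m inch '[{"x":1,"y":1,"z":0.3},{"x":1,"y":1,"z":0.3},{"x":1,"y":1,"z":0.3},{"x":1,"y":1,"z":0.3},{"x":1,"y":1,"z":0.3}]'; python3 -m inch '[{"yaw":-1},{"yaw":-1},{"yaw":-1},{"yaw":-1},{"yaw":-1}]';python3 -m inch '[{"yaw":-1},{"yaw":-1},{"yaw":-1},{}]'
python3 - <<'E'
from h import *
mv([.413,.22,.2],10)
E
```

```text
tool shift units [11.75 12.41  1.49] yaw units -8.27validation failed for argument at $[0]...
validation failed for argument at $[0]...
validation failed for argument at $[0]...
validation failed for argument at $[0]...
```

```bash
python3 -m inch '[{"x":1,"y":1,"z":0,"yaw":0},{"x":1,"y":1,"z":0,"yaw":0},{"x":1,"y":1,"z":0,"yaw":0},{"x":1,"y":1,"z":0,"yaw":0},{"x":1,"y":1,"z":0,"yaw":0}]' 1 40; python3 -m inch '[{"x":1,"y":1,"z":0.3,"yaw":0},{"x":1,"y":1,"z":0.3,"yaw":0},{"x":1,"y":1,"z":0.3,"yaw":0},{"x":1,"y":1,"z":0.3,"yaw":0},{"x":1,"y":1,"z":0.3,"yaw":0}]'; python3 -m inch '[{"x":0,"y":0,"z":0,"yaw":-1},{"x":0,"y":0,"z":0,"yaw":-1},{"x":0,"y":0,"z":0,"yaw":-1},{"x":0,"y":0,"z":0,"yaw":-1},{"x":0,"y":0,"z":0,"yaw":-1}]'
python3 - <<'E'
from h import *
mv([.413,.22,.2],10)
E
```

```text
time_s: 0.52
tcp_pos: [0.3293, 0.4552, 0.2316]
eef_rot: [179.5, -0.1, -22.7]
contact_force: [0.6, -0.1, -0.3]
gripper_width: 0.0876
time_s: 0.93
tcp_pos: [0.3976, 0.2829, 0.1945]
eef_rot: [179.7, -0.0, -22.6]
contact_force: [1.0, 0.2, 1.6]
gripper_width: 0.0877
time_s: 1.35
tcp_pos: [0.3975, 0.2724, 0.1917]
eef_rot: [179.4, 0.3, -2.4]
contact_force: [-0.4, -0.1, -0.4]
gripper_width: 0.0877
tool shift units [ 0.71  2.07 -0.32] yaw units -3.11
```

```bash
python3 -m inch '[{"x":0,"y":0.7,"z":-0.1,"yaw":-1},{"x":0,"y":0.7,"z":-0.1,"yaw":-1},{"x":0,"y":0.6,"z":0,"yaw":-1},{"x":0,"y":0,"z":0,"yaw":0},{"x":0,"y":0,"z":0,"yaw":0}]'
cat > look.py <<'E'
import sys
from h import *
n,name=sys.argv[1:3]
s=r.get_state();i=r.camera_info(n);p,d=r.capture(n);cv2.imwrite(f'pics/{name}.png',p[:,:,::-1])
np.savez(f'pics/{name}.npz',p=p,d=d,mtx=i['mtx'],pose=i['pose']);print(s['time_s'],s['tcp_pos'].round(4),s['eef_rot'].round(2))
E
python3 look.py wrist w1
```

```text
time_s: 1.77
tcp_pos: [0.398, 0.2201, 0.1959]
eef_rot: [179.4, 0.6, 10.3]
contact_force: [-0.5, -0.2, -0.4]
gripper_width: 0.0877
1.7667 [0.398  0.2201 0.1959] [179.37   0.62  10.35]
```

View pics/w1.png

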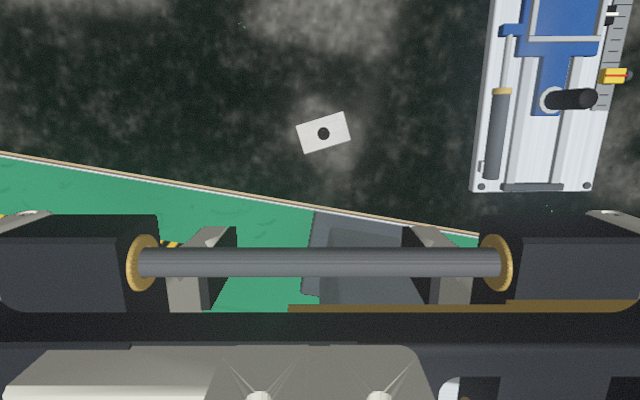

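Wrist view: block top at about (323,133) with the knob in its centre, post foot at (550,98) and top at (585,98), rider at (615,76).

```bash
cat > blk.py <<'E'
import sys
from h import *
f=np.load(f'pics/{sys.argv[1]}.npz');u0,v0,u1,v1=map(int,sys.argv[2:6]);I={'mtx':f['mtx'],'pose':f['pose']}
p=f['p'];g=p.min(2);m=np.zeros_like(g);m[v0:v1,u0:u1]=((g>130)*255)[v0:v1,u0:u1]
c=max(cv2.findContours(m,cv2.RETR_EXTERNAL,cv2.CHAIN_APPROX_NONE)[0],key=cv2.contourArea)
h=cv2.convexHull(c);inn=np.zeros_like(m);cv2.drawContours(inn,[h],-1,255,-1)
k=cv2.erode(inn,np.ones((7,7)))&((g<90)*255).astype('uint8');kv,ku=np.nonzero(k)
W=np.array([ray('',q,.018,I)[:2] for q in h[:,0]+0.0]);rc=cv2.minAreaRect((W*1000).astype('float32'))
print('top rect mm',rc)
b=cv2.boxPoints(rc);e=[b[1]-b[0],b[2]-b[1]];l=max(e,key=np.linalg.norm);y=np.degrees(np.arctan2(l[1],l[0]))-90;print('yaw',(y+90)%180-90)
print('knob px',ku.mean(),kv.mean(),len(ku),'at z.032',ray('',(ku.mean(),kv.mean()),.032,I),'at .025',ray('',(ku.mean(),kv.mean()),.025,I))
d=f['d'];tv,tu=np.nonzero(cv2.erode(inn,np.ones((5,5)))&m)
P=f['pose'];z=[ (P[:3,:3]@(np.linalg.solve(f['mtx'],[a,b,1])*d[b,a])+P[:3,3])[2] for a,b in zip(tu,tv) if d[b,a]>0];print('depth top z',np.median(z) if z else None)
E
python3 blk.py w1 285 100 365 165
```

```text
top rect mm ((446.5554504394531, 223.52671813964844), (30.359834671020508, 50.22380447387695), 27.072336196899414)
yaw 27.072327
knob px 323.09615384615387 133.39423076923077 104 at z.032 [0.44665213 0.22372098 0.032     ] at .025 [0.44621266 0.22346821 0.025     ]
depth top z 0.017451532919042556
```

```bash
python3 -m inch '[{"x":0.5,"y":0,"z":0.5,"yaw":-1},{"x":0.5,"y":0,"z":0.5,"yaw":-1},{"x":0.5,"y":0,"z":0.5,"yaw":-1},{"x":0,"y":0,"z":0.5,"yaw":-1},{"x":0,"y":0,"z":0,"yaw":0}]'; python3 look.py wrist w2
python3 - <<'E'
from h import *
mv([.4466,.2236,.09],27)
E
```

```text
time_s: 2.23
tcp_pos: [0.4359, 0.2328, 0.1444]
eef_rot: [179.7, 0.6, 26.7]
contact_force: [-0.9, -0.2, -0.9]
gripper_width: 0.0875
2.2333 [0.4359 0.2328 0.1444] [179.66   0.57  26.72]
tool shift units [0.21 0.51 2.22] yaw units -0.12
```

View pics/w2.png

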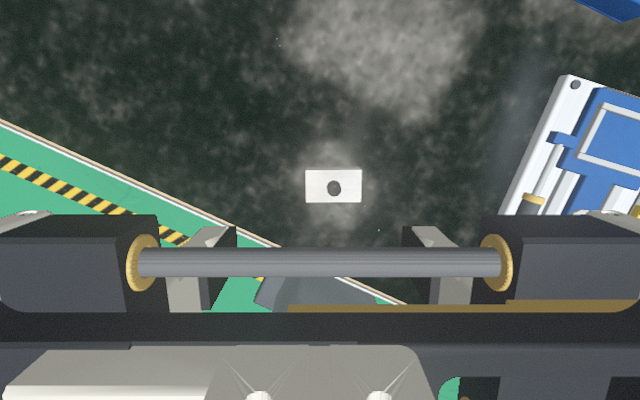

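Block at (333,186), square to the jaws; knob between the fingers.

```bash
python3 blk.py w2 290 155 375 212; python3 -m inch '[{"x":0.1,"y":0.25,"z":0.7,"yaw":0},{"x":0.1,"y":0.25,"z":0.7,"yaw":0},{"x":0,"y":0,"z":0.7,"yaw":0},{"x":0,"y":0,"z":0,"yaw":0}]'
python3 - <<'E'
from h import *
mv([.4466,.2236,.0305],27)
E
```

```text
top rect mm ((448.7381896972656, 224.3894805908203), (50.68644332885742, 50.16961669921875), 26.232372283935547)
yaw -63.76763
knob px 338.25 188.5 4 at z.032 [0.449371   0.22090332 0.032     ] at .025 [0.44806289 0.21970461 0.025     ]
depth top z 0.01729666158168966
time_s: 2.62
tcp_pos: [0.448, 0.227, 0.0951]
eef_rot: [179.7, 0.2, 25.9]
contact_force: [-0.6, -0.0, -0.1]
gripper_width: 0.0874
tool shift units [-0.1   0.08  2.58] yaw units -0.28
```

```bash
sed -i 's/(g<90)/(g<110)/' blk.py; python3 blk.py w2 295 160 370 204;  python3 - <<'E'
import numpy as np
from h import *
# triangulate knob top / top centre from w1,w2 contours of the block's bright face
def cen(n,b):
    f=np.load(f'pics/{n}.npz');g=f['p'].min(2);m=np.zeros_like(g);u0,v0,u1,v1=b;m[v0:v1,u0:u1]=((g>130)*255)[v0:v1,u0:u1]
    m=cv2.morphologyEx(m,cv2.MORPH_OPEN,np.ones((5,5)))
    c=max(cv2.findContours(m,cv2.RETR_EXTERNAL,cv2.CHAIN_APPROX_NONE)[0],key=cv2.contourArea);q=cv2.minAreaRect(c);print(q)
    P=f['pose'];d=P[:3,:3]@np.linalg.solve(f['mtx'],[*q[0],1]);return P[:3,3],d
(a,d),(b,e)=cen('w1',(285,100,365,165)),cen('w2',(290,155,375,212))
t=np.linalg.lstsq(np.c_[d,-e],b-a,rcond=None)[0];print(a+d*t[0],b+e*t[1])
E
```

```text
top rect mm ((450.13861083984375, 225.13832092285156), (38.77815628051758, 50.3156852722168), 26.664033889770508)
yaw 26.664047
knob px 334.140350877193 188.31578947368422 114 at z.032 [0.44796046 0.22406519 0.032     ] at .025 [0.44661413 0.22295214 0.025     ]
depth top z 0.01739386326948844
((323.16192626953125, 132.4181671142578), (30.72232437133789, 50.28916931152344), 72.6459732055664)
((333.5, 178.5), (47.0, 57.0), 90.0)
[ 0.44411763  0.22176314 -0.02575074] [ 0.44569375  0.2202141  -0.02578962]
```

```bash
sed -i 's/g>130/g>185/' blk.py; python3 blk.py w2 290 155 375 212; python3 blk.py w1 285 100 365 165; python3 - <<'E'
from h import *
def cen(n,b):
    f=np.load(f'pics/{n}.npz');g=f['p'].min(2);m=np.zeros_like(g);u0,v0,u1,v1=b;m[v0:v1,u0:u1]=((g>185)*255)[v0:v1,u0:u1]
    c=max(cv2.findContours(m,cv2.RETR_EXTERNAL,cv2.CHAIN_APPROX_NONE)[0],key=cv2.contourArea);q=cv2.minAreaRect(c);print(q)
    P=f['pose'];return P[:3,3],P[:3,:3]@np.linalg.solve(f['mtx'],[*q[0],1])
(a,d),(b,e)=cen('w1',(285,100,365,165)),cen('w2',(290,155,375,212))
t=np.linalg.lstsq(np.c_[d,-e],b-a,rcond=None)[0];print(a+d*t[0],b+e*t[1])
E
```

```text
top rect mm ((446.595947265625, 223.45582580566406), (29.064205169677734, 49.837703704833984), 26.699766159057617)
yaw 26.699738
knob px 334.140350877193 188.31578947368422 114 at z.032 [0.44796046 0.22406519 0.032     ] at .025 [0.44661413 0.22295214 0.025     ]
depth top z 0.017512435275471916
top rect mm ((446.57928466796875, 223.6997528076172), (29.110122680664062, 48.778038024902344), 27.26485252380371)
yaw 27.264877
knob px 323.01851851851853 133.24074074074073 108 at z.032 [0.44678164 0.2238213  0.032     ] at .025 [0.44634509 0.22357079 0.025     ]
depth top z 0.01745153804350144
((323.0142517089844, 132.2455596923828), (29.350261688232422, 49.03641128540039), 72.6459732055664)
((333.0, 186.0), (32.0, 56.0), 90.0)
[0.44687554 0.22350539 0.01799963] [0.4466852  0.22371337 0.01800361]
```

Both views put the top at z = 18.0 mm, centre (0.4467, 0.2236), yaw 27°. Descending now.

```bash
python3 -m inch '[{"x":-0.1,"y":0.08,"z":0.8,"yaw":-0.28},{"x":0,"y":0,"z":0.8,"yaw":0},{"x":0,"y":0,"z":0.4,"yaw":0},{"x":0,"y":0,"z":0,"yaw":0}]' -0.3
python3 - <<'E'
from h import *
mv([.4466,.2236,.0305],27)
E
```

```text
time_s: 2.95
tcp_pos: [0.4487, 0.2273, 0.0487]
eef_rot: [179.8, -0.2, 26.7]
contact_force: [0.3, 0.5, 1.0]
gripper_width: 0.0666
tool shift units [-0.14  0.09  0.73] yaw units -0.08
```

```bash
python3 -m inch '[{"x":-0.15,"y":0.15,"z":0.35,"yaw":0},{"x":-0.1,"y":0.1,"z":0.3,"yaw":0},{"x":0,"y":0,"z":0,"yaw":0},{"x":0,"y":0,"z":0,"yaw":0}]'
python3 - <<'E'
from h import *
mv([.4466,.2236,.0305],27)
E
```

```text
time_s: 3.28
tcp_pos: [0.4471, 0.2201, 0.0345]
eef_rot: [179.8, -0.4, 26.6]
contact_force: [0.4, -0.3, 0.9]
gripper_width: 0.0398
tool shift units [ 0.04 -0.14  0.16] yaw units -0.1
```

```bash
python3 -m inch '[{"x":0,"y":-0.12,"z":0.16,"yaw":0},{"x":0,"y":0,"z":0,"yaw":0},{"x":0,"y":0,"z":0,"yaw":0}]'; python3 - <<'E'
from h import *
mv([.4466,.2236,.0305],27)
E
```

```text
time_s: 3.53
tcp_pos: [0.4464, 0.2235, 0.0314]
eef_rot: [179.9, -0.5, 26.6]
contact_force: [0.4, -0.1, 0.9]
gripper_width: 0.0306
tool shift units [0.01 0.   0.04] yaw units -0.11
```

```bash
python3 -m inch '[{"x":0,"y":0,"z":0,"yaw":0},{"x":0,"y":0,"z":0,"yaw":0},{"x":0,"y":0,"z":0,"yaw":0},{"x":0,"y":0,"z":0,"yaw":0},{"x":0,"y":0,"z":0,"yaw":0}]' -1 40; python3 -m inch '[{"x":0,"y":0,"z":0,"yaw":0},{"x":0,"y":0,"z":-0.5,"yaw":0},{"x":0,"y":0,"z":-0.8,"yaw":0},{"x":0,"y":0,"z":-0.8,"yaw":0},{"x":0,"y":0,"z":-0.8,"yaw":0}]'; python3 -m inch '[{"x":0,"y":0,"z":-0.8,"yaw":1},{"x":0,"y":0,"z":-0.8,"yaw":1},{"x":0,"y":0,"z":-0.8,"yaw":1},{"x":0,"y":0,"z":0,"yaw":1},{"x":0,"y":0,"z":0,"yaw":0}]'
python3 - <<'E'
from h import *
mv([.48,.03,.16],10)
E
```

```text
time_s: 3.95
tcp_pos: [0.4467, 0.2241, 0.032]
eef_rot: [179.9, -0.6, 26.6]
contact_force: [-0.6, -0.1, -1.3]
gripper_width: 0.01
time_s: 4.37
tcp_pos: [0.4422, 0.2203, 0.101]
eef_rot: [179.7, 0.2, 26.5]
contact_force: [0.3, -0.3, -2.8]
gripper_width: 0.0103
time_s: 4.78
tcp_pos: [0.4416, 0.2203, 0.1665]
eef_rot: [179.7, 0.0, 9.7]
contact_force: [-1.3, -0.4, -3.4]
gripper_width: 0.0099
tool shift units [0.23 7.76 0.3 ] yaw units -0.07
```

```bash
python3 -m inch '[{"x":0,"y":0.9,"z":-0.3,"yaw":0},{"x":0,"y":0.9,"z":-0.3,"yaw":0},{"x":0,"y":0.9,"z":-0.3,"yaw":0},{"x":0,"y":0.9,"z":0,"yaw":0},{"x":0,"y":0.9,"z":0,"yaw":0}]';python3 -m inch '[{"x":0,"y":0.9,"z":0,"yaw":0},{"x":0,"y":0.9,"z":0,"yaw":0},{"x":0,"y":0.9,"z":0,"yaw":0},{"x":0,"y":0.4,"z":0,"yaw":0},{"x":0,"y":0,"z":0,"yaw":0}]'; python3 look.py wrist w3
```

```text
time_s: 5.2
tcp_pos: [0.4594, 0.1083, 0.1875]
eef_rot: [179.7, 0.3, 10.7]
contact_force: [-0.2, 1.1, -3.5]
gripper_width: 0.0103
time_s: 5.62
tcp_pos: [0.471, 0.0243, 0.1839]
eef_rot: [179.7, 0.7, 11.3]
contact_force: [1.2, -0.2, -3.4]
gripper_width: 0.0103
5.6167 [0.471  0.0243 0.1839] [179.66   0.75  11.29]
```

View pics/w3.png

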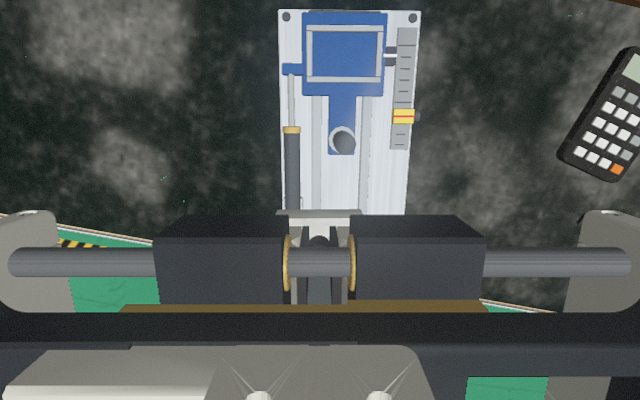

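Station in full view: nest rim spans (305,28)–(382,78), post top at about (343,145), red line at (403,116), held block between the fingers at (318,213).

```bash
cat > nest.py <<'E'
import sys
from h import *
def nest(n,lim=210,pr=True):
    f=np.load(f'pics/{n}.npz');I={'mtx':f['mtx'],'pose':f['pose']};p=f['p'].astype(int)
    m=((p[...,2]-p[...,0]>40)*255).astype('uint8');m[lim:]=0
    cs,hi=cv2.findContours(m,cv2.RETR_CCOMP,cv2.CHAIN_APPROX_NONE)
    hole=max([c for c,h in zip(cs,hi[0]) if h[3]>=0],key=cv2.contourArea)
    x,y,w,hh=cv2.boundingRect(hole)
    ins=[c for c,h in zip(cs,hi[0]) if h[3]<0 and all(cv2.pointPolygonTest(hole,tuple(map(float,q)),False)>=0 for q in c[::10,0])]
    out={}
    for k,c,z in(('outer',hole,.028),('inner',max(ins,key=cv2.contourArea),.028)):
        q=cv2.minAreaRect(c);W=np.array([ray('',u,z,I)[:2] for u in c[:,0]+0.]);R=cv2.minAreaRect((W*1000).astype('float32'));
        b=cv2.boxPoints(R);l=max([b[1]-b[0],b[2]-b[1]],key=np.linalg.norm);yw=(np.degrees(np.arctan2(l[1],l[0]))-90+90)%180-90
        out[k]=q[0]
        if pr:print(n,k,'px',np.round(q[0],1),'ctr mm',np.round(R[0],1),'size',np.round(R[1],1),'yaw',round(yw,2))
    P=f['pose'];return P[:3,3],P[:3,:3]@np.linalg.solve(f['mtx'],[*out['inner'],1])
if __name__=='__main__':
    L=[nest(n) for n in sys.argv[1:]]
    if len(L)>1:
        (a,d),(b,e)=L;t=np.linalg.lstsq(np.c_[d,-e],b-a,rcond=None)[0];print('triang',a+d*t[0],b+e*t[1])
E
python3 nest.py w3
python3 - <<'E'
from h import *
f=np.load('pics/w3.npz');I={'mtx':f['mtx'],'pose':f['pose']};p=f['p'].astype(int)
m=(p[...,0]-np.maximum(p[...,1],p[...,2])>90);m[:95]=0;m[140:]=0;m[:,:380]=0;m[:,420:]=0
v,u=np.nonzero(m);print('red',u.min(),u.max(),v.mean(),len(u),ray('',(u.min(),v[u<u.min()+3].mean()),.024,I))
for uv in ((287,196.),(407,196.)):pass
g=p.sum(2)/3
for v in(100,190):
    u=np.arange(640);w=np.nonzero((g[v]>150)&(u>260)&(u<440))[0];print(v,w.min(),w.max(),ray('',(w.min(),v),.012,I)[:2],ray('',(w.max(),v),.012,I)[:2])
# held block visible corners
m=((f['p'].min(2)>170)*255).astype('uint8');print(ray('',(343,142),.068,I))
cv2.imwrite('pics/c3.png',cv2.resize(f['p'][0:240,250:450,::-1],None,fx=2.5,fy=2.5,interpolation=cv2.INTER_CUBIC))
E
```

```text
w3 outer px [344.5  53.5] ctr mm [590.5  25.5] size [48.1 68.9] yaw 11.36
w3 inner px [344.  54.] ctr mm [590.3  25.6] size [35.8 56.1] yaw 11.36
red 393 414 116.0 22 [ 0.54793392 -0.03150203  0.024     ]
100 280 413 [0.54135931 0.07613327] [ 0.56653044 -0.04936852]
190 282 406 [0.45378183 0.0594004 ] [ 0.47884179 -0.066644  ]
[0.51862802 0.0136632  0.068     ]
```

View pics/c3.png

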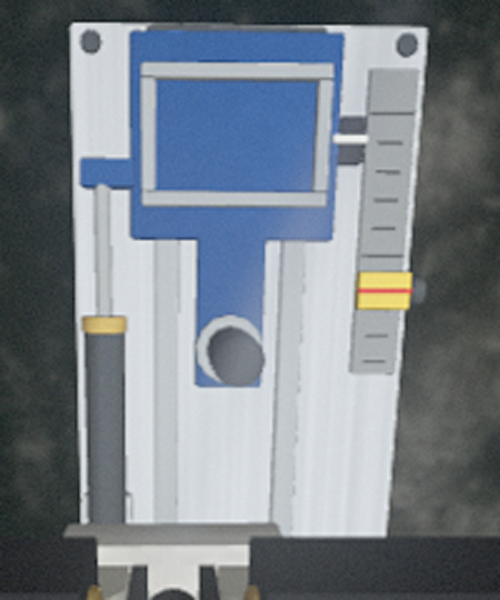

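```bash
python3 -m inch '[{"x":0.7,"y":0,"z":0.3,"yaw":0},{"x":0.7,"y":0,"z":0.3,"yaw":0},{"x":0.7,"y":0,"z":0.3,"yaw":0},{"x":0,"y":0,"z":0.3,"yaw":0},{"x":0,"y":0,"z":0,"yaw":0}]'; python3 look.py wrist w4;python3 nest.py w3 w4
python3 - <<'E'
from h import *
mv([.5903,.0256,.1],11.2)
f=np.load('pics/w4.npz')
cv2.imwrite('pics/c4.png',f['p'][0:300,150:500,::-1])
E
```

```text
time_s: 6.08
tcp_pos: [0.5219, 0.0373, 0.1498]
eef_rot: [179.7, 0.9, 11.7]
contact_force: [-1.3, 0.4, -2.5]
gripper_width: 0.0103
6.0833 [0.5219 0.0373 0.1498] [179.73   0.91  11.65]
w3 outer px [344.5  53.5] ctr mm [590.5  25.5] size [48.1 68.9] yaw 11.36
w3 inner px [344.  54.] ctr mm [590.3  25.6] size [35.8 56.1] yaw 11.36
w4 outer px [351.  114.5] ctr mm [591.1  25.3] size [48.5 68. ] yaw 11.22
w4 inner px [350. 115.] ctr mm [591.   25.9] size [36.4 56.1] yaw 10.35
triang [0.59135623 0.02523768 0.02382253] [0.59133877 0.02529076 0.02381707]
tool shift units [2.59 1.   1.99] yaw units 0.12
```

View pics/c4.png

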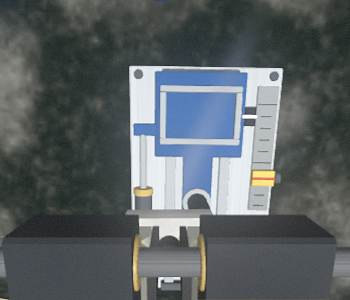

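```bash
python3 -m inch '[{"x":0.65,"y":0.25,"z":0,"yaw":0},{"x":0.65,"y":0.25,"z":0,"yaw":0},{"x":0.65,"y":0.25,"z":0,"yaw":0},{"x":0.65,"y":0.25,"z":0.2,"yaw":0.1},{"x":0,"y":0,"z":0,"yaw":0}]'
python3 - <<'E'
from h import *
mv([.591,.0254,.085],11.2)
E
```

```text
time_s: 6.55
tcp_pos: [0.5904, 0.0283, 0.1461]
eef_rot: [179.7, 0.9, 11.7]
contact_force: [0.9, -0.9, -2.2]
gripper_width: 0.0105
tool shift units [0.04 0.11 2.44] yaw units 0.13
```

```bash
python3 -m inch '[{"x":0,"y":0.1,"z":0.6,"yaw":0.15},{"x":0,"y":0,"z":0.6,"yaw":0.15},{"x":0,"y":0,"z":0.6,"yaw":0},{"x":0,"y":0,"z":0.5,"yaw":0},{"x":0,"y":0,"z":0,"yaw":0}]'; python3 look.py wrist w5
python3 - <<'E'
from h import *
mv([.591,.0254,.065],11.2)
f=np.load('pics/w5.npz')
cv2.imwrite('pics/c5.png',cv2.resize(f['p'][100:320,200:480,::-1],None,fx=2,fy=2))
E
```

```text
time_s: 6.97
tcp_pos: [0.5889, 0.0273, 0.0894]
eef_rot: [179.7, 0.7, 10.7]
contact_force: [-1.2, -0.7, -3.9]
gripper_width: 0.0101
6.9667 [0.5889 0.0273 0.0894] [179.73   0.72  10.67]
tool shift units [0.06 0.09 1.03] yaw units -0.12
```

View pics/c5.png

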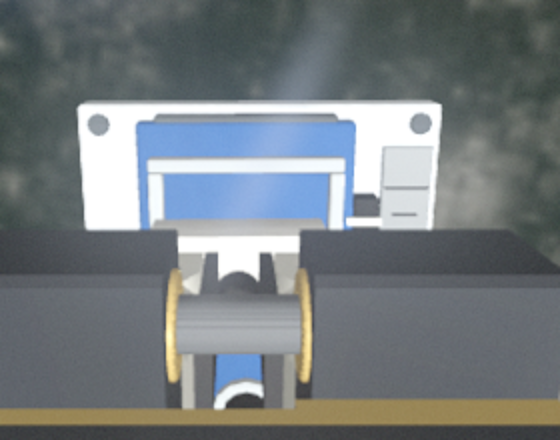

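Held block is square to the rim; its centre is at crop x≈239 against the nest's 248, i.e. about 2 mm to go along tool +y, as computed.

```bash
python3 -m inch '[{"x":0.08,"y":0.12,"z":0.4,"yaw":-0.1},{"x":0.05,"y":0.03,"z":0.3,"yaw":-0.1},{"x":0,"y":0,"z":0.2,"yaw":0},{"x":0,"y":0,"z":0,"yaw":0}]'
python3 - <<'E'
from h import *
mv([.591,.0254,.054],11.2)
E
```

```text
time_s: 7.35
tcp_pos: [0.5946, 0.0251, 0.0698]
eef_rot: [179.7, 0.4, 11.7]
contact_force: [-0.5, -0.1, -3.3]
gripper_width: 0.0101
tool shift units [-0.13 -0.04  0.63] yaw units 0.13
```

```bash
python3 -m inch '[{"x":-0.13,"y":-0.03,"z":0.12,"yaw":0.1},{"x":0,"y":0,"z":0,"yaw":0},{"x":0,"y":0,"z":0,"yaw":0}]'
python3 - <<'E'
from h import *
mv([.591,.0254,.054],11.2)
E
```

```text
time_s: 7.6
tcp_pos: [0.5912, 0.0251, 0.0668]
eef_rot: [179.7, 0.4, 11.3]
contact_force: [0.6, -0.5, -2.3]
gripper_width: 0.0101
tool shift units [-0.   -0.01  0.51] yaw units 0.02
```

```bash
python3 -m inch '[{"x":0,"y":0,"z":0.25,"yaw":0},{"x":0,"y":0,"z":0.12,"yaw":0},{"x":0,"y":0,"z":0,"yaw":0}]'
python3 - <<'E'
from h import *
mv([.591,.0254,.054],11.2)
E
```

```text
time_s: 7.85
tcp_pos: [0.5915, 0.0252, 0.0575]
eef_rot: [179.7, 0.3, 11.3]
contact_force: [-0.1, -0.0, -2.0]
gripper_width: 0.0103
tool shift units [-0.02 -0.01  0.14] yaw units 0.02
```

```bash
python3 -m inch '[{"x":0,"y":0,"z":0.14,"yaw":0},{"x":0,"y":0,"z":0.04,"yaw":0},{"x":0,"y":0,"z":0,"yaw":0}]'
```

```text
time_s: 8.1
tcp_pos: [0.5919, 0.0252, 0.0542]
eef_rot: [179.7, 0.2, 11.3]
contact_force: [-0.3, -0.2, -2.1]
gripper_width: 0.0101
```

```bash
python3 -m inch '[{"x":0,"y":0,"z":0.08,"yaw":0},{"x":0,"y":0,"z":0.03,"yaw":0},{"x":0,"y":0,"z":0,"yaw":0}]'
```

```text
time_s: 8.35
tcp_pos: [0.592, 0.0252, 0.0544]
eef_rot: [179.7, 0.2, 11.4]
contact_force: [-0.1, 0.0, -2.5]
gripper_width: 0.0103
```

```bash
python3 -m inch '[{"x":0,"y":0,"z":0.15,"yaw":0},{"x":0,"y":0,"z":0.15,"yaw":0}]'
```

```text
time_s: 8.52
tcp_pos: [0.5929, 0.0253, 0.0532]
eef_rot: [179.6, 0.0, 11.6]
contact_force: [-19.2, 4.2, 47.0]
gripper_width: 0.0102
```

```bash
python3 -m inch '[{"x":-0.04,"y":0,"z":-0.06,"yaw":0},{"x":0,"y":0,"z":0,"yaw":0}]'
```

```text
time_s: 8.68
tcp_pos: [0.5926, 0.0255, 0.0567]
eef_rot: [179.6, -0.1, 11.6]
contact_force: [0.8, -0.5, -3.3]
gripper_width: 0.0102
```

```bash
python3 -m inch '[{"x":-0.03,"y":0,"z":0.1,"yaw":0},{"x":0,"y":0,"z":0,"yaw":0}]'
```

```text
time_s: 8.85
tcp_pos: [0.5921, 0.0256, 0.0537]
eef_rot: [179.6, -0.2, 11.6]
contact_force: [-1.5, -0.1, 0.1]
gripper_width: 0.01
```

Contact with no load left: open a little, wait, rise, look.

```bash
python3 -m inch '[{"x":0,"y":0,"z":0,"yaw":0},{"x":0,"y":0,"z":0,"yaw":0},{"x":0,"y":0,"z":0,"yaw":0},{"x":0,"y":0,"z":0,"yaw":0}]' -0.2 40;  python3 -m inch '[{"x":0,"y":0,"z":-0.5,"yaw":0},{"x":0,"y":0,"z":-0.8,"yaw":0},{"x":0,"y":0,"z":-0.8,"yaw":0},{"x":0,"y":0,"z":-0.8,"yaw":0},{"x":0,"y":0,"z":-0.8,"yaw":0}]'; python3 -m inch '[{"x":-0.9,"y":0,"z":-0.2,"yaw":0},{"x":-0.9,"y":0,"z":0,"yaw":0},{"x":-0.9,"y":0,"z":0,"yaw":0},{"x":-0.5,"y":0,"z":0,"yaw":0},{"x":0,"y":0,"z":0,"yaw":0}]'; python3 look.py wrist w6; python3 - <<'E'
from h import *
f=np.load('pics/w6.npz')
cv2.imwrite('pics/c6.png',cv2.resize(f['p'][20:250,220:460,::-1],None,fx=2.5,fy=2.5,interpolation=cv2.INTER_CUBIC))
E
```

```text
time_s: 9.18
tcp_pos: [0.5925, 0.0254, 0.0522]
eef_rot: [179.6, -0.1, 11.6]
contact_force: [0.1, 0.8, -0.4]
gripper_width: 0.031
time_s: 9.6
tcp_pos: [0.5891, 0.0247, 0.1412]
eef_rot: [179.5, 0.6, 11.5]
contact_force: [0.3, 0.3, 0.1]
gripper_width: 0.0352
time_s: 10.02
tcp_pos: [0.512, 0.0087, 0.1517]
eef_rot: [179.5, 0.0, 11.5]
contact_force: [-0.6, -0.0, -0.3]
gripper_width: 0.035
10.0167 [0.512  0.0087 0.1517] [1.7952e+02 3.0000e-02 1.1550e+01]
```

View pics/c6.png

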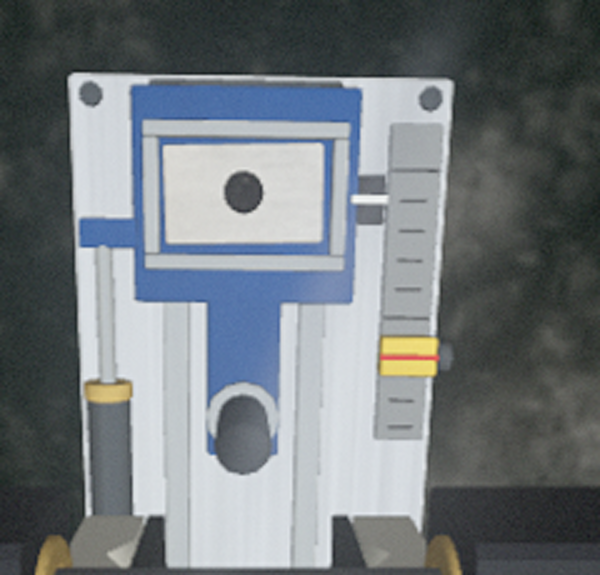

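Block lies flat in the nest, blue gap on all sides, slide home. Pointer tip at crop (387,200), red line at (383–437,357), post top at about (243,445).

```bash
python3 blk.py w6 280 70 355 120 2>&1 | tail -5; cat > mk.py <<'E'
import sys
from h import *
def mark(n,ax=np.radians(11.2)):
    f=np.load(f'pics/{n}.npz');I={'mtx':f['mtx'],'pose':f['pose']};p=f['p'].astype(int)
    red=(p[...,0]-p[...,1]>70)&(p[...,0]-p[...,2]>70)&(np.abs(p[...,1]-p[...,2])<70);yel=(p[...,0]-p[...,2]>90)&(p[...,1]-p[...,2]>70)
    l,nn=cv2.connectedComponents((yel[:240]*255).astype('uint8'))[::-1][0:2][::-1] if 0 else (None,None)
    k,lab,st,ce=cv2.connectedComponentsWithStats((yel[:215]*255).astype('uint8'))
    c=sorted(range(1,k),key=lambda j:-st[j,4])
    c=[j for j in c if ce[j,0]>360 or len(sys.argv)>9][:2]
    u0=min(st[j,0] for j in c);u1=max(st[j,0]+st[j,2] for j in c);v0=min(st[j,1] for j in c);v1=max(st[j,1]+st[j,3] for j in c)
    v,u=np.nonzero(red[v0:v1,u0:u1]);v=v+v0;u=u+u0
    a=np.polyfit(u,v,1);m=ray('',(u.min(),np.polyval(a,u.min())),.024,I)
    print(n,'rider box',u0,u1,v0,v1,'red',u.min(),u.max(),v.mean().round(2),m.round(4));return m
if __name__=='__main__':mark(sys.argv[1])
E
for n in w3 w6; do python3 mk.py $n; done
python3 - <<'E'
from h import *
f=np.load('pics/w6.npz');g=f['p'].min(2);print(g[92:110:1,362:382:2])
I={'mtx':f['mtx'],'pose':f['pose']}
F=np.load('pics/w3.npz')
def rd(f,uv):P=f['pose'];return P[:3,3],P[:3,:3]@np.linalg.solve(f['mtx'],[*uv,1])
def top(f,b):
    u0,v0,u1,v1=b;p=f['p'].astype(int);m=(p.max(2)<115)&(p[...,2]-p[...,0]<30);v,u=np.nonzero(m[v0:v1,u0:u1]);u=u+u0;v=v+v0
    print('post px',u.min(),u.max(),v.min(),v.max(),u.mean(),v.mean());r0=(u.max()-u.min())/2;return (u.min()+u.max())/2,v.max()-r0
a=top(f,(295,165,340,222));b=top(F,(325,125,362,165));print(a,b)
(o,d),(q,e)=rd(f,a),rd(F,b);t=np.linalg.lstsq(np.c_[d,-e],q-o,rcond=None)[0];print(o+d*t[0],q+e*t[1],ray('',a,.068,I))
mv([.5174,.0108,.05],11.2)
E
```

```text
top rect mm ((592.2730712890625, 26.396507263183594), (31.633188247680664, 53.10004806518555), 12.14349365234375)
yaw 12.143494
knob px 317.01554404145077 96.53886010362694 193 at z.032 [0.59198078 0.02627728 0.032     ] at .025 [0.59233693 0.0263298  0.025     ]
depth top z 0.03938807387508153
w3 rider box 393 415 109 124 red 393 414 115.58 [ 0.5484 -0.0314  0.024 ]
w6 rider box 372 395 155 170 red 372 394 162.5 [ 0.5481 -0.0317  0.024 ]
[[ 99 101 103 107 111 107 164 158 167 166]
 [102 102 108 107 112 109 145 157 167 166]
 [105 103 111 111 111 108 134 161 164 162]
 [102 104 113 111 109 105 142 161 167 167]
 [101 100 104 108 112 110 140 163 167 168]
 [123 123 125 113 101  98 120 163 169 166]
 [230 226 225 225 223 224 227 161 168 169]
 [239 235 234 233 234 235 225 161 166 161]
 [242 238 237 235 238 238 224 165 166 128]
 [170 170 177 180 178 179 186 163 168 159]
 [104 108 114 115 114 112 131 167 168 169]
 [105 111 115 114 111 103 120 169 165 166]
 [107 110 114 113 113 105 139 167 167 166]
 [110 113 115 112 109 108 142 167 166 166]
 [108 112 113 116 112 105 144 170 166 165]
 [107 113 112 110 110 102 138 168 167 168]
 [111 113 115 111 107 106 136 168 166 164]
 [135 114 115 112 108 123 153 170 165 165]]
post px 306 326 178 209 313.67236467236467 191.64957264957266
post px 333 345 131 149 337.64220183486236 137.96330275229357
(np.float64(316.0), np.float64(199.0)) (np.float64(339.0), np.float64(143.0))
[0.51566622 0.01163498 0.06031543] [0.51650204 0.01599461 0.05986325] [0.51769346 0.01204338 0.068     ]
tool shift units [ 0.18 -0.07  4.07] yaw units 0.09
```

```bash
python3 -m inch '[{"x":0.2,"y":-0.08,"z":0.6,"yaw":0.08},{"x":0,"y":0,"z":0.6,"yaw":0},{"x":0,"y":0,"z":0.5,"yaw":0},{"x":0,"y":0,"z":0,"yaw":0},{"x":0,"y":0,"z":0,"yaw":0}]' 0.14
python3 - <<'E'
from h import *
mv([.5174,.0112,.052],11.2)
f=np.load('pics/w6.npz');I={'mtx':f['mtx'],'pose':f['pose']}
p=ray('',(374.5,99.2),.024,I);m=np.array([.5481,-.0317,.024]);a=np.radians(11.2);print(p,(p-m)[:2]@[np.cos(a),np.sin(a)],(p-m)[:2]@[-np.sin(a),np.cos(a)])
E
```

```text
time_s: 10.48
tcp_pos: [0.5232, 0.0129, 0.1093]
eef_rot: [179.5, -0.3, 11.3]
contact_force: [1.1, -0.1, 0.6]
gripper_width: 0.0495
tool shift units [-0.25  0.    2.29] yaw units 0.03
[ 0.5999337  -0.02088765  0.024     ] 0.05294666317734179 0.0005385461776330505
```

```bash
python3 -m inch '[{"x":-0.2,"y":0,"z":0.3,"yaw":0},{"x":-0.08,"y":0,"z":0.4,"yaw":0},{"x":0,"y":0,"z":0,"yaw":0},{"x":0,"y":0,"z":0,"yaw":0}]'
python3 - <<'E'
from h import *
mv([.5174,.0112,.052],11.2)
E
```

```text
time_s: 10.82
tcp_pos: [0.5181, 0.0117, 0.0919]
eef_rot: [179.5, -0.4, 11.3]
contact_force: [0.1, -0.4, -0.1]
gripper_width: 0.05
tool shift units [-0.04  0.    1.6 ] yaw units 0.03
```

```bash
python3 -m inch '[{"x":-0.05,"y":0,"z":0.5,"yaw":0},{"x":0,"y":0,"z":0.5,"yaw":0},{"x":0,"y":0,"z":0.4,"yaw":0},{"x":0,"y":0,"z":0.2,"yaw":0},{"x":0,"y":0,"z":0,"yaw":0}]'
python3 - <<'E'
from h import *
mv([.5174,.0112,.052],11.2)
E
```

```text
time_s: 11.23
tcp_pos: [0.5198, 0.012, 0.0536]
eef_rot: [179.5, -0.8, 11.4]
contact_force: [-0.3, -0.0, -0.0]
gripper_width: 0.0503
tool shift units [-0.1   0.01  0.06] yaw units 0.04
```

```bash
python3 -m inch '[{"x":-0.1,"y":0,"z":0,"yaw":0},{"x":0,"y":0,"z":0,"yaw":0},{"x":0,"y":0,"z":0,"yaw":0}]'; python3 -m inch '[{"x":0,"y":0,"z":0,"yaw":0},{"x":0,"y":0,"z":0,"yaw":0},{"x":0,"y":0,"z":0,"yaw":0},{"x":0,"y":0,"z":0,"yaw":0},{"x":0,"y":0,"z":0,"yaw":0}]' -1 55; python3 look.py wrist w7; python3 mk.py w7
```

```text
time_s: 11.48
tcp_pos: [0.5178, 0.0116, 0.0544]
eef_rot: [179.5, -0.8, 11.4]
contact_force: [-0.6, -0.6, 0.6]
gripper_width: 0.0497
time_s: 11.9
tcp_pos: [0.5187, 0.012, 0.0561]
eef_rot: [179.5, -1.0, 11.4]
contact_force: [0.2, -0.2, 0.6]
gripper_width: 0.0221
11.9 [0.5187 0.012  0.0561] [179.52  -0.97  11.39]
w7 rider box 402 436 188 210 red 402 435 199.1 [ 0.5484 -0.0314  0.024 ]
```

```bash
python3 -m inch '[{"x":0,"y":0,"z":0.06,"yaw":0},{"x":0,"y":0,"z":0,"yaw":0},{"x":0,"y":0,"z":0,"yaw":0},{"x":0,"y":0,"z":0,"yaw":0},{"x":0,"y":0,"z":0,"yaw":0}]'
```

```text
time_s: 12.37
tcp_pos: [0.5189, 0.0109, 0.0561]
eef_rot: [179.4, -1.0, 11.4]
contact_force: [-0.3, 0.4, 2.1]
gripper_width: 0.0167
```

```bash
python3 -m inch '[{"x":-0.2,"y":0,"z":0,"yaw":0},{"x":-0.3,"y":0,"z":0,"yaw":0},{"x":-0.3,"y":0,"z":0,"yaw":0},{"x":-0.3,"y":0,"z":0,"yaw":0},{"x":-0.2,"y":0,"z":0,"yaw":0}]'
```

```text
time_s: 12.78
tcp_pos: [0.4894, 0.0053, 0.0562]
eef_rot: [179.4, -1.5, 11.5]
contact_force: [4.7, -1.0, -4.6]
gripper_width: 0.0167
```

```bash
python3 -m inch '[{"x":-0.25,"y":0,"z":0,"yaw":0},{"x":-0.25,"y":0,"z":0,"yaw":0},{"x":-0.2,"y":0,"z":0,"yaw":0},{"x":0,"y":0,"z":0,"yaw":0},{"x":0,"y":0,"z":0,"yaw":0}]'; python3 look.py wrist w8; python3 mk.py w8; python3 - <<'E'
from h import *
f=np.load('pics/w8.npz')
cv2.imwrite('pics/c8.png',cv2.resize(f['p'][60:270,220:480,::-1],None,fx=2.8,fy=2.8,interpolation=cv2.INTER_CUBIC))
E
```

```text
time_s: 13.2
tcp_pos: [0.4712, 0.0018, 0.0563]
eef_rot: [179.5, -1.8, 11.6]
contact_force: [8.0, -1.5, -8.4]
gripper_width: 0.0168
13.2 [0.4712 0.0018 0.0563] [179.49  -1.81  11.59]
w8 rider box 406 442 103 128 red 406 441 115.3 [ 0.5482 -0.0313  0.024 ]
```

View pics/c8.png

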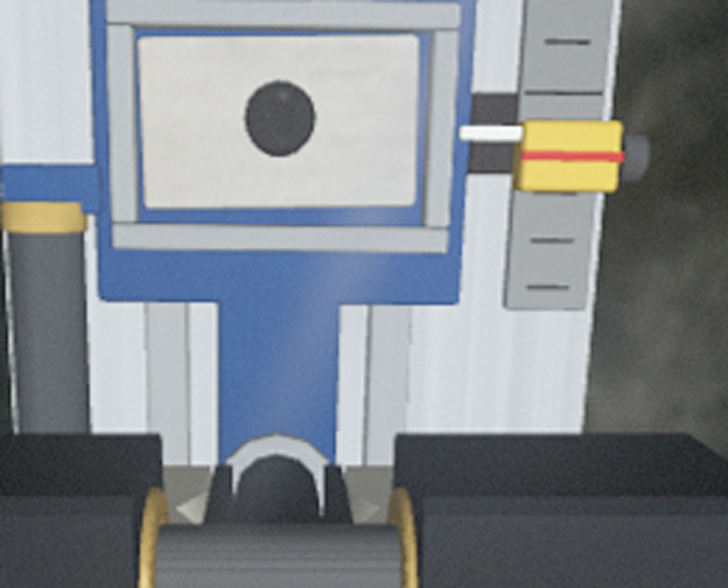

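Block still flat in the nest; pointer at crop y≈132, red line at y≈156, so some millimetres still to pull.

```bash
cat > gap.py <<'E'
import sys
from mk import *
def gap(n):
    m=mark(n);f=np.load(f'pics/{n}.npz');I={'mtx':f['mtx'],'pose':f['pose']};g=f['p'].min(2).astype(float)
    p=f['p'].astype(int);yel=(p[:215,:,0]-p[:215,:,2]>90)&(p[:215,:,1]-p[:215,:,2]>70);k,lab,st,ce=cv2.connectedComponentsWithStats((yel*255).astype('uint8'))
    c=max([j for j in range(1,k) if ce[j,0]>360],key=lambda j:st[j,4]);u0=st[c,0];P=[]
    vc=int(ce[c,1])
    for u in range(u0-13,u0-3):
        col=g[vc-45:vc+45,u];b=col>165;e=np.flatnonzero(np.diff(np.r_[0,b,0]))
        for s,t in zip(e[::2],e[1::2]):
            if 2<=t-s<=8 and s>3 and t<87 and col[max(s-4,0):s-1].max()<150 and col[t+1:t+4].max()<150:
                w=np.clip(col[s-2:t+2]-120,0,None);P.append((u,vc-45+(w@np.arange(s-2,t+2))/w.sum()))
    P=np.array(P);q=np.polyfit(P[:,0],P[:,1],1);pt=ray('',(u0-1,np.polyval(q,u0-1)),.024,I)
    a=np.radians(11.2);d=(pt-m)[:2];print('pointer px',len(P),P.mean(0).round(2),'still to pull mm',round(1000*d@[np.cos(a),np.sin(a)],2),'across',round(1000*d@[-np.sin(a),np.cos(a)],2),r.get_state()['tcp_pos'].round(4))
gap(sys.argv[1])
E
python3 gap.py w8; python3 gap.py w7
```

```text
w8 rider box 406 442 103 128 red 406 441 115.3 [ 0.5482 -0.0313  0.024 ]
pointer px 11 [398.82 108.74] still to pull mm 1.01 across 0.07 [0.4711 0.0018 0.0562]
w7 rider box 402 436 188 210 red 402 435 199.1 [ 0.5484 -0.0314  0.024 ]Traceback (most recent call last):
  File "gap.py", line 15, in <module>
    gap(sys.argv[1])
    ~~~^^^^^^^^^^^^^
  File "gap.py", line 13, in gap
    P=np.array(P);q=np.polyfit(P[:,0],P[:,1],1);pt=ray('',(u0-1,np.polyval(q,u0-1)),.024,I)
                               ~^^^^^
IndexError: too many indices for array: array is 1-dimensional, but 2 were indexed
```

```bash
sed -i 's/    P=np.array(P);q/    P=np.array(P);print(P[:,1].round(1));P=P[abs(P[:,1]-np.median(P[:,1]))<1.5];q/' gap.py; python3 gap.py w8;  python3 -m inch '[{"x":-0.16,"y":0,"z":0,"yaw":0},{"x":0,"y":0,"z":0,"yaw":0},{"x":0,"y":0,"z":0,"yaw":0}]'; python3 look.py wrist w9; python3 gap.py w9
```

```text
w8 rider box 406 442 103 128 red 406 441 115.3 [ 0.5482 -0.0313  0.024 ]
[107.1 107.1 107.1 107.2 107.1 107.1 107.1 107.1 107.1 124.8 107.1]
pointer px 10 [398.5  107.14] still to pull mm 4.17 across 0.28 [0.4711 0.0018 0.0562]
time_s: 13.5
tcp_pos: [0.468, 0.0012, 0.0562]
eef_rot: [179.5, -2.0, 11.6]
contact_force: [7.7, -2.7, -7.2]
gripper_width: 0.0167
13.5 [0.468  0.0012 0.0562] [179.49  -1.97  11.65]
w9 rider box 406 443 98 123 red 407 442 109.65 [ 0.5482 -0.0317  0.024 ]
[107.3 107.3 107.3 107.3 107.3 107.4 107.4 107.4 107.4 107.4]
pointer px 10 [397.5  107.34] still to pull mm 1.03 across 1.18 [0.468  0.0012 0.0562]
```

```bash
python3 -m inch '[{"x":-0.045,"y":0,"z":0,"yaw":0},{"x":0,"y":0,"z":0,"yaw":0},{"x":0,"y":0,"z":0,"yaw":0}]'; python3 look.py wrist w10; python3 gap.py w10
```

```text
time_s: 13.8
tcp_pos: [0.4679, 0.0012, 0.0562]
eef_rot: [179.5, -2.1, 11.7]
contact_force: [6.6, -1.3, -6.0]
gripper_width: 0.0169
13.8 [0.4679 0.0012 0.0562] [179.49  -2.11  11.68]
w10 rider box 406 443 98 123 red 407 442 109.57 [ 0.5482 -0.0317  0.024 ]
[107.4 107.4 107.5 107.5 107.5 107.5 107.6 107.6 107.6 107.6]
pointer px 10 [397.5  107.51] still to pull mm 0.91 across 1.17 [0.4679 0.0012 0.0562]
```

```bash
python3 -m inch '[{"x":-0.08,"y":0,"z":0,"yaw":0},{"x":-0.03,"y":0,"z":0,"yaw":0},{"x":-0.03,"y":0,"z":0,"yaw":0}]'; python3 look.py wrist w11; python3 gap.py w11; python3 look.py wrist w12; python3 gap.py w12
```

```text
time_s: 14.1
tcp_pos: [0.4659, 0.0008, 0.0562]
eef_rot: [179.5, -2.3, 11.7]
contact_force: [7.3, -1.5, -6.9]
gripper_width: 0.0169
14.1 [0.4659 0.0008 0.0562] [179.48  -2.29  11.73]
w11 rider box 407 443 94 120 red 407 442 106.23 [ 0.5482 -0.0315  0.024 ]
[107.7 107.7 107.9 107.9 108.  107.9 107.9 107.9 107.9 107.9]
pointer px 10 [399.5  107.88] still to pull mm -1.17 across -0.08 [0.4658 0.0008 0.0562]
14.15 [0.4658 0.0008 0.0562] [179.49  -2.29  11.73]
w12 rider box 407 443 94 119 red 407 442 106.0 [ 0.5481 -0.0315  0.024 ]
[107.7 107.7 107.7 107.9 108.  107.9 107.9 108.  107.9 107.9]
pointer px 10 [398.5  107.87] still to pull mm -1.21 across 0.47 [0.4658 0.0008 0.0562]
```

```bash
python3 -m inch '[{"x":0.05,"y":0,"z":0,"yaw":0},{"x":0,"y":0,"z":0,"yaw":0}]'; python3 look.py wrist w13; python3 gap.py w13; python3 look.py wrist w14; python3 gap.py w14
```

```text
time_s: 14.37
tcp_pos: [0.4674, 0.0011, 0.0562]
eef_rot: [179.5, -2.3, 11.8]
contact_force: [7.0, -2.2, -5.2]
gripper_width: 0.0166
14.3667 [0.4674 0.0011 0.0562] [179.48  -2.34  11.75]
w13 rider box 406 443 97 122 red 407 442 109.21 [ 0.5482 -0.0316  0.024 ]
[107.9 107.9 107.9 107.9 107.9 107.9 108.  108.1 108.1 108.1]
pointer px 10 [398.5 108. ] still to pull mm 0.34 across 0.58 [0.4674 0.0011 0.0562]
14.4167 [0.4674 0.0011 0.0562] [179.48  -2.35  11.75]
w14 rider box 406 443 97 122 red 407 442 109.21 [ 0.5483 -0.0316  0.024 ]
[107.9 107.9 108.  107.9 107.9 107.9 108.1 108.1 108.1 108.1]
pointer px 10 [398.5 108. ] still to pull mm 0.34 across 0.58 [0.4674 0.0011 0.0562]
```

```bash
python3 -m inch '[{"x":-0.035,"y":0,"z":0,"yaw":0},{"x":-0.01,"y":0,"z":0,"yaw":0}]'; python3 look.py wrist w15; python3 gap.py w15; python3 look.py wrist w16; python3 gap.py w16; python3 -c "
from h import *
f=np.load('pics/w16.npz')
cv2.imwrite('pics/c16.png',cv2.resize(f['p'][40:250,230:480,::-1],None,fx=2.8,fy=2.8,interpolation=cv2.INTER_CUBIC))"
```

```text
time_s: 14.63
tcp_pos: [0.4671, 0.0011, 0.0562]
eef_rot: [179.5, -2.4, 11.8]
contact_force: [6.2, -1.6, -6.6]
gripper_width: 0.0168
14.6333 [0.4671 0.0011 0.0562] [179.48  -2.44  11.78]
w15 rider box 406 443 97 122 red 407 442 108.73 [ 0.5482 -0.0316  0.024 ]
[108.1 108.1 108.2 108.1 108.1 108.1 108.1 108.1 108.1 108.1]
pointer px 10 [397.5  108.13] still to pull mm 0.12 across 1.12 [0.4672 0.0011 0.0562]
14.6833 [0.4672 0.0011 0.0562] [179.47  -2.45  11.78]
w16 rider box 406 443 97 122 red 407 442 108.76 [ 0.5483 -0.0316  0.024 ]
[108.1 108.1 108.1 108.1 108.1 108.1 108.1 108.1 108.1 108.1]
pointer px 10 [397.5  108.13] still to pull mm 0.14 across 1.12 [0.4671 0.001  0.0562]
```

View pics/c16.png

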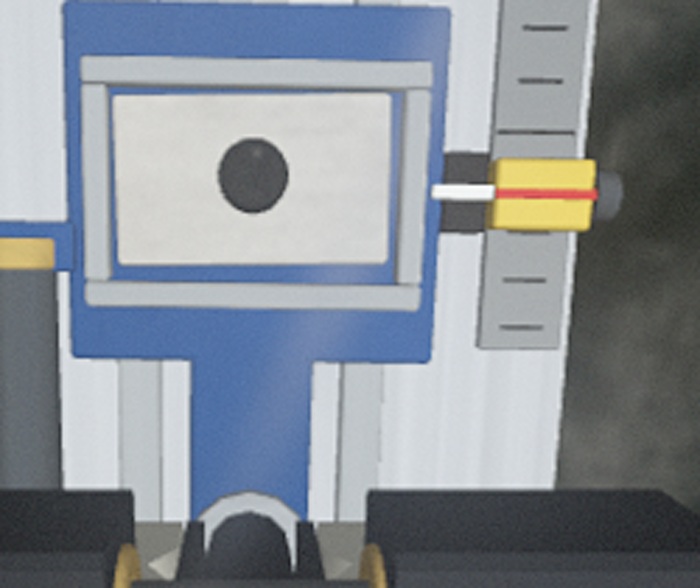

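The white pointer at crop (432–495,191) runs straight into the red line at (495–598,194), with about 0.1 mm left. The block lies flat in the nest and the post is still gripped, so I'm handing in.

```bash
python3 -c "
from plant import r
print(r.close_job())"
```

```text
the job is handed in; nothing more can be done
None
```

The job is handed in at about 14.7 s. I set the block in the nest by its knob and let go while the slide was still home. Then I gripped the post, pulled the slide out about 52.8 mm, and ended still holding it.

**Last checks:**
- **Pointer:** it is within about 0.15 mm of the red line, and two pictures in a row agreed.
- **Block:** it lies flat inside the rim.
- **Grip:** the post was still held at a 16.8 mm reading with the 55 N grip set. The gripper reads 1–2 mm low; it also showed about 10 mm on the 12 mm knob.
- **Rider:** its measured position stayed the same within 0.3 mm throughout.

**What went less well:**
- **Force on placing:** the gripped block was briefly pressed onto the nest floor with about 47 N vertically at the wrist, and I eased off before releasing. The wrist limit is 120 N. The 40 N limit is for the arm or gripper body pressing on something, and here only the held block was in contact.
- **Overshoot:** I pulled the slide about 1.2 mm past the line once, then corrected it.
- **Post height:** my rough two-view check put the post's top at 60 mm instead of 68 mm, with its position right to a few millimetres. I used the position worked out from the nest instead, and the grasp held.
- **Tool tilt:** the tool had tilted about 2.4° by the end.
- **Other things on the bench:** I did not picture them again at the end; the arm did not go near them.

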